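Stand the solvent bottles in their nests

TASK

Put away the four screw-capped solvent bottles with necks: stand each one gently in the low nest on the bench that has its own shape and size, so that it sits flat inside the rim, the square ones with their sides in line with the nest's. Leave the squat jar and the open beaker where they stand, and knock nothing over.

Things in the scene. Friction and masses are not known exactly. Their poses are not given: they have to be found in the camera images.
- round_large: Empty brown-glass round bottle with a paper band, a narrow neck and a blue screw cap: body 68 mm in diameter, straight up to 80 mm, then tapering to the neck; 130 mm high in all. The cap is a cylinder 45 mm in diameter and 26 mm high, its top at 130 mm. About 260 g. Loose, upright on the bench. Origin: centre of the underside, z up.
- round_small: Empty brown-glass round bottle with a paper band, a narrow neck and a blue screw cap: body 42 mm in diameter, straight up to 46 mm, then tapering to the neck; 84 mm high in all. The cap is a cylinder 30 mm in diameter and 24 mm high, its top at 84 mm. About 80 g. Loose, upright on the bench. Origin: centre of the underside, z up.
- square_large: Empty brown-glass square (seen from above) bottle with a paper band, a narrow neck and a blue screw cap: body 60 mm wide on each side, straight up to 78 mm, then tapering to the neck; 122 mm high in all. The cap is a cylinder 45 mm in diameter and 26 mm high, its top at 122 mm. About 240 g. Loose, upright on the bench. Origin: centre of the underside, z up. x and y are square to its flat sides.
- square_small: Empty brown-glass square (seen from above) bottle with a paper band, a narrow neck and a blue screw cap: body 42 mm wide on each side, straight up to 48 mm, then tapering to the neck; 84 mm high in all. The cap is a cylinder 30 mm in diameter and 24 mm high, its top at 84 mm. About 90 g. Loose, upright on the bench. Origin: centre of the underside, z up. x and y are square to its flat sides.
- nest_round_large: White low bottle nest with a black floor, round, fixed to the bench: 100 mm over the outside, 12 mm high; the round well is 86 mm in diameter, its floor 4 mm above the bench, rim 7 mm wide. It is for the large round bottle, which has 9 mm of play all round. Origin: centre of the underside, z up.
- nest_round_small: White low bottle nest with a black floor, round, fixed to the bench: 74 mm over the outside, 12 mm high; the round well is 60 mm in diameter, its floor 4 mm above the bench, rim 7 mm wide. It is for the small round bottle, which has 9 mm of play all round. Origin: centre of the underside, z up.
- nest_square_large: White low bottle nest with a black floor, square, fixed to the bench: 92 mm over the outside, 12 mm high; the square well is 78 mm on each side, its floor 4 mm above the bench, rim 7 mm wide. It is for the large square bottle, which has 9 mm of play all round. Origin: centre of the underside, z up. x and y are square to its sides.
- nest_square_small: White low bottle nest with a black floor, square, fixed to the bench: 74 mm over the outside, 12 mm high; the square well is 60 mm on each side, its floor 4 mm above the bench, rim 7 mm wide. It is for the small square bottle, which has 9 mm of play all round. Origin: centre of the underside, z up. x and y are square to its sides.
- jar: Stays where it is. Straight squat brown-glass jar without a neck, blue lid as wide as the jar: 63 mm in diameter, 60 mm high, 200 g. Loose, among the bottles. Origin: centre of the underside.
- beaker: Stays where it is. Open clear-glass beaker, 62 mm in diameter at the rim, 75 mm high, 90 g. Loose, among the bottles. Origin: centre of the underside.
Mind the look-alikes: they are no part of the job. What is shaped like the square_large but purple is not meant.

How it is judged:
At the end, for the whole second after the job is handed in: Each bottle rests in the nest of its shape and size: within 14 mm of its centre, underside 2 to 7 mm above the nest's, tilt under 0.1 rad; square ones within 0.26 rad of in line (any quarter turn). Jar and beaker upright (0.2 rad), within 30 mm of their start (horizontal distance between round_large and nest_round_large below 0.014 m and z of round_large in the frame of nest_round_large between 0.002 and 0.007 m and angle between each of round_large, round_small, square_large, square_small's own z axis and vertical below 0.1 rad and linear speed of each of round_large, round_small, square_large, square_small below 0.02 m/s and horizontal distance between round_small and nest_round_small below 0.014 m and z of round_small in the frame of nest_round_small between 0.002 and 0.007 m and horizontal distance between square_large and nest_square_large below 0.014 m and z of square_large in the frame of nest_square_large between 0.002 and 0.007 m and (angle between the x axis of square_large and the x axis of nest_square_large, either way round below 0.26 rad or angle between the x axis of square_large and the y axis of nest_square_large, either way round below 0.26 rad) and horizontal distance between square_small and nest_square_small below 0.014 m and z of square_small in the frame of nest_square_small between 0.002 and 0.007 m and (angle between the x axis of square_small and the x axis of nest_square_small, either way round below 0.26 rad or angle between the x axis of square_small and the y axis of nest_square_small, either way round below 0.26 rad) and distance of each of jar, beaker from where it was at the start of the episode below 0.03 m and angle between each of jar, beaker's own z axis and vertical below 0.2 rad); the robot touches nothing.
It fails at once if the jar or the beaker is pushed away or knocked over (distance of any of jar, beaker from where it was at the start of the episode above 0.03 m or angle between any of jar, beaker's own z axis and vertical above 0.5 rad).
It fails at once if a bottle is knocked over (angle between any of round_large, round_small, square_large, square_small's own z axis and vertical above 0.8 rad).
It fails at once if a bottle is dropped or slammed into a nest (over 60 N) (contact force between any of round_large, round_small, square_large, square_small and nest_round_large above 60 N or contact force between any of round_large, round_small, square_large, square_small and nest_round_small above 60 N or contact force between any of round_large, round_small, square_large, square_small and nest_square_large above 60 N or contact force between any of round_large, round_small, square_large, square_small and nest_square_small above 60 N).
It also fails if it takes over 102 s, if anything falls off the work surface, if the arm or the gripper's body presses on something with over 40 N, if the wrist force passes 120 N, or if a joint passes its speed limit or range.

ROBOT

A 7-joint arm with a two-finger parallel gripper is mounted at the origin on the work surface. World frame = base frame: x ahead of the robot, y to its left, z up, the work surface at z = 0. Lengths are in m, angles in rad, forces in N, time in s.
With the tool pointing down it reaches from about 0.4 to 0.875 m from the base axis. Payload 19.3 kg.
Tool frame: the origin (TCP) lies on the centre line of the jaws, within the pads' length; the fingertips stand 19 mm ahead of it and the grasp point (between the pads) is the TCP; z points along the fingers, y is the line along which they close (so a half turn about z gives the same grasp; the last joint's range is limited). The gripper opens to 85 mm and grips with 20 to 120 N. Pads are 22 mm wide; open, the fingers measure 114 mm over their backs; the gripper's body (76 mm by 85 mm) begins 54 mm behind the grasp point. The pads swing forward as they close: fully open they stand 13 mm farther back than shut.
Start: joints at [-1.202, 0.521, -0.036, 1.599, 0.021, 1.021, -0.113], TCP at [0.266, 0.566, 0.25] pointing down, gripper open.
Joint ranges: [-2.91, 2.91], [-0.3, 2.13], [-1.5, 1.42], [0.17, 2.43], [-1.26, 4.41], [0.16, 1.93], [-2.52, 2.52]. Speed limits (rad/s): [1.89, 1.89, 2.39, 2.39, 3.01, 3.01, 3.01].

INTERFACE

Orientations are given as a unit quaternion [x, y, z, w].
In Python, from cell import ctrl, grab_frame, calibration gives the robot as it stands. The module is installed in compiled form; this text tells all that it offers.
- The arm moves only by the tool step_arm, never from a script. Its argument "series" is a list of rows, each a list of 2 entries, a list of its own where there are three numbers: the shift along the tool's x, y, z in mm, then the turn, a rotation vector about the tool's x, y, z in rad. In form: [[[x, y, z], [ax, ay, az]], ...]. A call has 1 to 8 rows; each row is the pose to reach, as a shift and turn from the pose commanded when the call began, along the tool's axes at that moment; what a row does not reach only later rows make up. A row lasts 1/10 s, in which the tool goes at most 50 mm and 8.59 degrees, less where a joint would pass 70% of its speed; a pose out of reach is approached as far as the arm can. A call with a gripper value outside its range is refused whole. "jaw" is the opening, from 0 (shut) to 1 (fully open), set as the call begins (left out, the last holds). The fingers move at their own pace and stop on an object; the grip force is fixed at half the most. Time passes only in rows, so rows that repeat a pose let the fingers close. It gives the time, the measured TCP pose, the force, the opening and the grip force at its end, in the units of the state.
- ctrl.sense(): the state, without advancing time (a new reading comes with each control period).
- grab_frame(name): name is "side" or "top"; returns the picture (480x640x3 uint8, red, green, blue); there is no depth.
- calibration(name): a dict with "camera_matrix" (3x3 intrinsics, pixels), "rvec" (rotation vector, rad) and "tvec" (3), from world to camera coordinates, as OpenCV has them. Camera axes: x right, y down, z forward; pixel columns grow to the right and rows downward; lengths in m; the calibration is good to about 2 mm. A picture is of the moment at which its call begins. calibration takes no time and is no camera call.
- ctrl.close_job(): hands the job in; it is judged then, once.
The state is a dict: "time_s": time; "q": joint angles; "dq": joint speeds; "joint_efforts": joint torques, N m; "tool_pos": TCP position; "tool_rot": TCP orientation; "contact_force": force on the tool from outside, world axes, zero at the start; "moment": the same for the moment, N m; "opening": finger opening in m; "grip_force": force on a finger pad.
Only numpy, scipy, OpenCV 4.12 (cv2) and the standard library are available. Lean on these libraries where they do the work, as an engineer would, in place of code of your own. Each camera call takes 0.05 s, during which the arm holds its last target. There are 200 camera calls.

## Working session

There is one attempt and no reset: what is moved stays moved. The work goes in short steps, Python scripts to look and compute and a tool call to move; the robot and the scene stay as the last step left them, time stands still between calls to the robot, and variables do not carry over. Pictures are saved under pics/ and viewed, at most 14 in all, crops included, and the job is handed in when it is done.

Besides the shell and the picture viewer there is one more tool, called after ">>>" in YAML: its name, and indented under it one key for each argument. step_arm: Moves the arm, as the interface text tells. Its arguments: {"type":"object","properties":{"series":{"type":"array"},"jaw":{"type":"number"}},"required":["series"]}

```bash
mkdir -p pics; python3 - <<'E'
from cell import ctrl, grab_frame, calibration
import cv2
for n in("top","side"):
    f=grab_frame(n); cv2.imwrite(f"pics/{n}0.png",f[:,:,::-1])
    c=calibration(n); print(n,c)
s=ctrl.sense(); print(s)
E
```

```text
top {'camera_matrix': array([[486.92622189,   0.        , 323.66681244],
       [  0.        , 486.92622189, 246.22093989],
       [  0.        ,   0.        ,   1.        ]]), 'rvec': array([ 2.10926958, -2.15430354,  0.21951592]), 'tvec': array([0.00797428, 0.47227138, 0.89760345])}
side {'camera_matrix': array([[534.72010872,   0.        , 323.38141024],
       [  0.        , 534.72010872, 239.95088784],
       [  0.        ,   0.        ,   1.        ]]), 'rvec': array([ 2.18049996, -0.09944075,  0.02910958]), 'tvec': array([-0.47215462,  0.07149567,  1.07838689])}
{'time_s': 0.1, 'q': array([-1.20220222,  0.52194876, -0.03631078,  1.5999009 ,  0.0211975 ,
        1.0210984 , -0.11281532]), 'dq': array([ 0.00027548, -0.00131441,  0.00133275,  0.0004792 ,  0.00051544,
        0.00040191,  0.00103741]), 'joint_efforts': array([ 3.96085568e-03, -9.28477693e+01,  1.98385611e+00, -3.70532191e+01,
        1.81341113e-02,  5.47249481e-03, -4.31059664e-05]), 'tool_pos': array([0.26545632, 0.56554079, 0.24980492]), 'tool_rot': array([ 2.17662102e-01,  9.76024064e-01, -4.80221597e-04, -6.99313133e-05]), 'contact_force': array([-0.21222552, -0.31885499,  0.58399336]), 'moment': array([ 0.066221  , -0.05204933, -0.00270276]), 'grip_force': 0.0, 'opening': 0.08548813707083719}
```

View pics/top0.png

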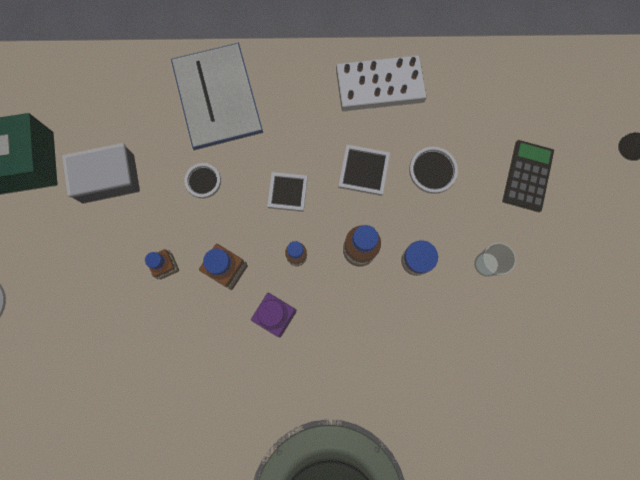

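View pics/side0.png

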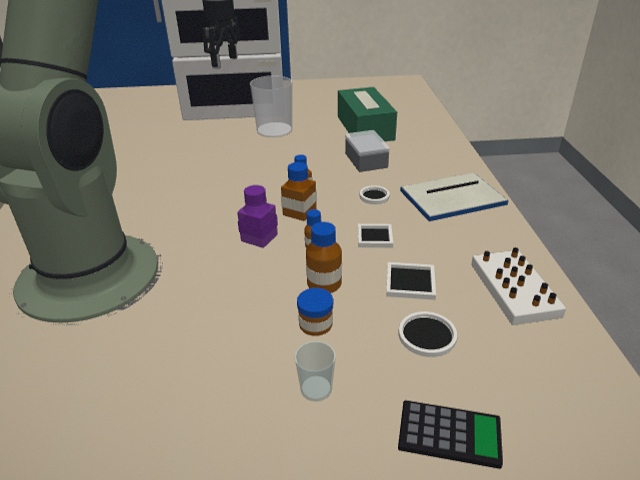

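The top view has the robot base at the bottom, so up is +x and left is +y. Caps:
- square_small (155,261)
- square_large (217,262)
- round_small (296,250)
- round_large (365,238)
- jar (421,257) and beaker (497,260), which stay where they are
- purple decoy (273,314)

Nests: round_small (203,180), square_small (288,191), square_large (364,170), round_large (434,170). The side view shows every bottle upright.

```bash
cat > h.py <<'E'
import cv2, numpy as np
from scipy.spatial.transform import Rotation as R
from cell import ctrl, grab_frame, calibration
def ray(n,px,z):
    c=calibration(n); K=c["camera_matrix"]; M=cv2.Rodrigues(np.array(c["rvec"]))[0]; t=np.ravel(c["tvec"])
    d=M.T@np.linalg.inv(K)@np.array([px[0],px[1],1.]); o=-M.T@t
    return o+d*(z-o[2])/d[2]
def blobs(mask,amin=60):
    cs,_=cv2.findContours(mask.astype(np.uint8),cv2.RETR_EXTERNAL,cv2.CHAIN_APPROX_NONE)
    return [cv2.convexHull(c) for c in cs if cv2.contourArea(c)>amin]
def cen(h):
    m=cv2.moments(h); return m["m10"]/m["m00"],m["m01"]/m["m00"]
def go(x,y,z,yaw=None,src=None):
    """shift mm + turn from the present (measured) pose; yaw = world angle of tool y (mod pi)"""
    s=ctrl.sense(); T=R.from_quat(s["tool_rot"]); p=s["tool_pos"]
    sh=T.inv().apply(np.array([x,y,z])-p)*1000
    ty=T.apply([0,1,0]); a=np.arctan2(ty[1],ty[0])
    if yaw is None: yaw=a
    dz=(yaw-a+np.pi/2)%np.pi-np.pi/2
    # target: pointing straight down
    e=a+dz; Y=np.array([np.cos(e),np.sin(e),0]); Z=np.array([0,0,-1.]); X=np.cross(Y,Z)
    rv=(T.inv()*R.from_matrix(np.c_[X,Y,Z])).as_rotvec()
    print("shift",sh.round(1),"turn",rv.round(3),"yaw now",a.round(3),"q7",s["q"][6].round(2),"pos",p.round(4))
E
python3 - <<'E'
from h import *
f=grab_frame("top"); hsv=cv2.cvtColor(f,cv2.COLOR_RGB2HSV); H,S,V=cv2.split(hsv)
print("blue mid-cap z")
blue=(H>105)&(H<125)&(S>150)&(V>60)
for h in blobs(blue,40):
    c=cen(h)
    print(np.round(c,1),cv2.contourArea(h),[ (z,ray("top",c,z)[:2].round(4)) for z in (.117,.109,.072,.05)])
def rectyaw(h,z):
    b=cv2.boxPoints(cv2.minAreaRect(h)); w=np.array([ray("top",p,z)[:2] for p in b]); d=np.diff(w,axis=0)
    return np.hypot(*d.T).round(4), (np.arctan2(d[:,1],d[:,0])%(np.pi/2)).round(3)
print("nests (black)")
for h in blobs(V<60,300):
    c=cen(h)
    if 150<c[1]<215 and 180<c[0]<460: print(np.round(c,1),ray("top",c,.008)[:2].round(4),rectyaw(h,.008))
print("brown")
for h in blobs((H<15)&(S>130)&(V>40),60):
    print(np.round(cen(h),1),rectyaw(h,.06), cv2.approxPolyDP(h,3,True)[:,0].tolist())
im=cv2.resize(f[225:300,135:255],None,fx=6,fy=6,interpolation=cv2.INTER_CUBIC); cv2.imwrite("pics/sq.png",im[:,:,::-1])
E
```

```text
blue mid-cap z
[152.  259.9] 112.0 [(0.117, array([0.44  , 0.3026])), (0.109, array([0.4414, 0.3053])), (0.072, array([0.4475, 0.3177])), (0.05, array([0.4512, 0.325 ]))]
nests (black)
[287.3 190.9] [0.596  0.0692] (array([0.0543, 0.0563, 0.0542]), array([1.455, 1.431, 1.444]))
[202.4 180.1] [0.6222 0.2431] (array([0.0514, 0.0515, 0.0509]), array([1.554, 0.019, 1.553]))
[433.  169.6] [ 0.6368 -0.2339] (array([0.0762, 0.0786, 0.0754]), array([0.772, 0.717, 0.761]))
[364.  169.2] [ 0.6402 -0.0902] (array([0.0724, 0.0749, 0.0724]), array([1.368, 1.364, 1.355]))
brown
```

View pics/sq.png

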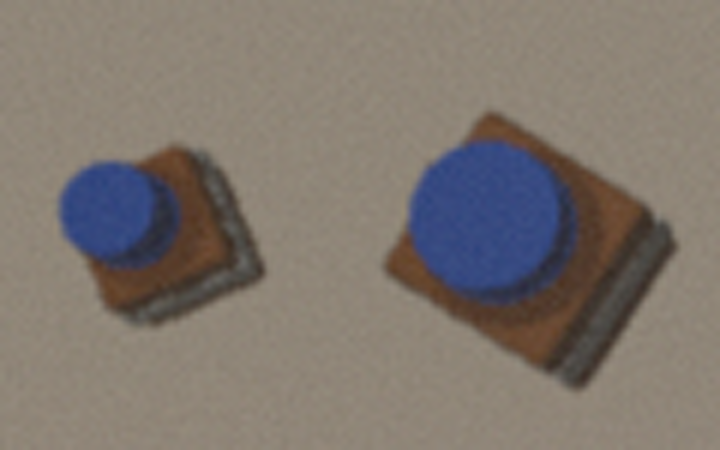

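The enlarged crop (6×, origin at pixel 135,225) shows both square bottles. The large one's shoulder corners are at (490,112), (650,212), (548,368) and (388,265). The small one's shoulder edges run (180,148)→(228,258)→(120,308).

```bash
python3 - <<'E'
from h import *
f=cv2.GaussianBlur(grab_frame("top"),(3,3),0); H,S,V=cv2.split(cv2.cvtColor(f,cv2.COLOR_RGB2HSV))
b=(H>105)&(H<128)&(S>110)
tops={0:"?"}
for h in blobs(b,60):
    c=cen(h)
    if 220<c[1]<300: print(np.round(c,1),cv2.contourArea(h),[ (z,ray("top",c,z)[:2].round(4).tolist()) for z in (.117,.109,.072)])
cr=lambda u,v,z: ray("top",(135+u/6-.4,225+v/6-.4),z)[:2]
for nm,z,P in (("L",.078,[(490,112),(650,212),(548,368),(388,265)]),("S",.048,[(180,148),(228,258),(120,308)])):
    w=np.array([cr(*p,z) for p in P]); d=np.diff(w,axis=0)
    print(nm,"yaw",(np.arctan2(d[:,1],d[:,0])%(np.pi/2)).round(3),np.hypot(*d.T).round(4),"diag mid",((w[0]+w[2])/2).round(4))
# purple and nests' yaw from white outline
go(.46,.20,.2,0)
E
```

```text
[152.9 259.6] 161.5 [(0.117, [0.4405, 0.3009]), (0.109, [0.4418, 0.3036]), (0.072, [0.448, 0.3159])]
[215.8 260.8] 445.5 [(0.117, [0.4361, 0.1906]), (0.109, [0.4374, 0.1922]), (0.072, [0.4434, 0.1997])]
[294.8 249. ] 155.5 [(0.117, [0.4546, 0.051]), (0.109, [0.456, 0.0513]), (0.072, [0.4628, 0.0528])]
[421.1 256.2] 730.0 [(0.117, [0.4371, -0.1735]), (0.109, [0.4384, -0.1753]), (0.072, [0.4445, -0.1836])]
[365.1 237.5] 435.5 [(0.117, [0.4731, -0.0751]), (0.109, [0.4748, -0.0759]), (0.072, [0.4824, -0.08])]
L yaw [0.993 0.999 0.986] [0.0593 0.0565 0.0592] diag mid [0.4355 0.1887]
S yaw [0.431 0.429] [0.0394 0.0367] diag mid [0.4461 0.311 ]
shift [-331.4 -248.3   50.2] turn [-1.000e-03  0.000e+00  1.132e+00] yaw now 1.132 q7 -0.11 pos [0.2655 0.5656 0.25  ]
```

>>> step_arm:
  series:
    - [[-34,-19,6],[0,0,0.14]]
    - [[-68,-38,12],[0,0,0.28]]
    - [[-102,-57,18],[0,0,0.42]]
    - [[-136,-76,25],[0,0,0.56]]
    - [[-170,-95,31],[0,0,0.7]]
    - [[-204,-114,37],[0,0,0.84]]
    - [[-238,-133,43],[0,0,0.98]]
    - [[-271,-153,50],[0,0,1.132]]
  jaw: 0.65

```text
time_s: 1.0
tool_pos: [0.4467, 0.3108, 0.2002]
tool_rot: [0.708, 0.706, 0.0, 0.0]
contact_force: [0.6, 0.1, 0.2]
opening: 0.0554
grip_force: 0.0
```

```bash
python3 -c "
from h import *
go(.446,.312,.074,0)"
```

```text
shift [  1.2  -0.7 126.2] turn [ 0.    -0.    -0.004] yaw now -0.004 q7 -0.56 pos [0.4467 0.3108 0.2002]
```

>>> step_arm:
  series:
    - [[1,0,30],[0,0,0]]
    - [[1,0,65],[0,0,0]]
    - [[1,0,95],[0,0,0]]
    - [[1,0,115],[0,0,0]]
    - [[1,0,126],[0,0,0]]
    - [[1,0,126],[0,0,0]]

```text
time_s: 1.6
tool_pos: [0.4454, 0.3128, 0.0733]
tool_rot: [0.706, 0.708, -0.001, -0.0]
contact_force: [0.1, 0.2, 0.2]
opening: 0.0558
grip_force: 0.0
```

>>> step_arm:
  series:
    - [[0,0,0],[0,0,0]]
    - [[0,0,0],[0,0,0]]
    - [[0,0,0],[0,0,0]]
    - [[0,0,0],[0,0,0]]
    - [[0,0,0],[0,0,0]]
    - [[0,0,0],[0,0,0]]
  jaw: 0

```text
time_s: 2.2
tool_pos: [0.4463, 0.3135, 0.0755]
tool_rot: [0.706, 0.708, 0.001, 0.0]
contact_force: [-1.1, -0.5, 8.6]
opening: 0.0285
grip_force: 58.8
```

```bash
python3 -c "
from h import *
f=grab_frame('side'); cv2.imwrite('pics/g1.png',cv2.resize(f[100:320,180:480],None,fx=2,fy=2)[:,:,::-1])
print(ctrl.sense()['opening'],ctrl.sense()['grip_force'],ctrl.sense()['tool_pos'])"
```

```text
0.02878451979653577 58.825780749320984 [0.44632633 0.31357593 0.07553006]
```

View pics/g1.png

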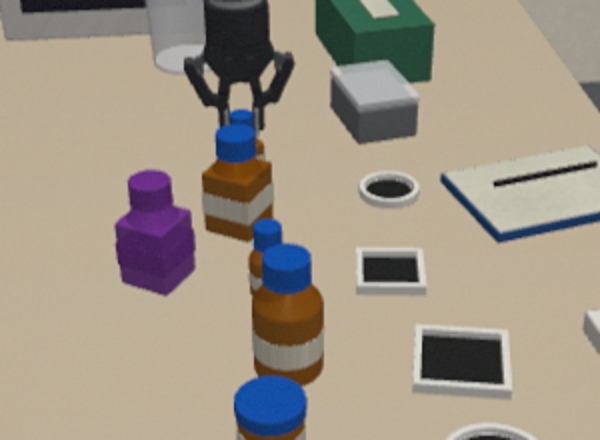

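The jaws hold square_small's cap (opening 28.5 mm, 59 N); the side view shows nothing disturbed. Lifting.

>>> step_arm:
  series:
    - [[0,0,-15],[0,0,0]]
    - [[0,0,-45],[0,0,0]]
    - [[0,0,-90],[0,0,0]]
    - [[0,0,-130],[0,0,0]]
    - [[0,0,-150],[0,0,0]]

```text
time_s: 2.75
tool_pos: [0.4467, 0.3136, 0.2284]
tool_rot: [0.706, 0.708, 0.002, 0.0]
contact_force: [0.1, 0.3, -0.4]
opening: 0.0279
grip_force: 59.3
```

>>> step_arm:
  series:
    - [[-20,12,0],[0,0,0.06]]
    - [[-57,35,0],[0,0,0.14]]
    - [[-95,58,0],[0,0,0.22]]
    - [[-133,82,0],[0,0,0.3]]
    - [[-171,105,0],[0,0,0.38]]
    - [[-208,128,0],[0,0,0.46]]
    - [[-234,144,0],[0,0,0.53]]
    - [[-243,150,0],[0,0,0.56]]

```text
time_s: 3.55
tool_pos: [0.5974, 0.0663, 0.2244]
tool_rot: [0.876, 0.482, -0.0, 0.001]
contact_force: [0.6, 0.4, -1.6]
opening: 0.0283
grip_force: 59.3
```

```bash
python3 -c "
from h import *
print(ctrl.sense()['opening'])
go(.596,.0705,.09)
f=grab_frame('top'); cv2.imwrite('pics/p1.png',cv2.resize(f[130:330,130:400],None,fx=2.5,fy=2.5)[:,:,::-1])"
```

```text
0.028333658527351542
shift [  2.9  -3.6 134.4] turn [ 0.001  0.001 -0.   ] yaw now -0.566 q7 -0.52 pos [0.5974 0.0663 0.2244]
```

View pics/p1.png

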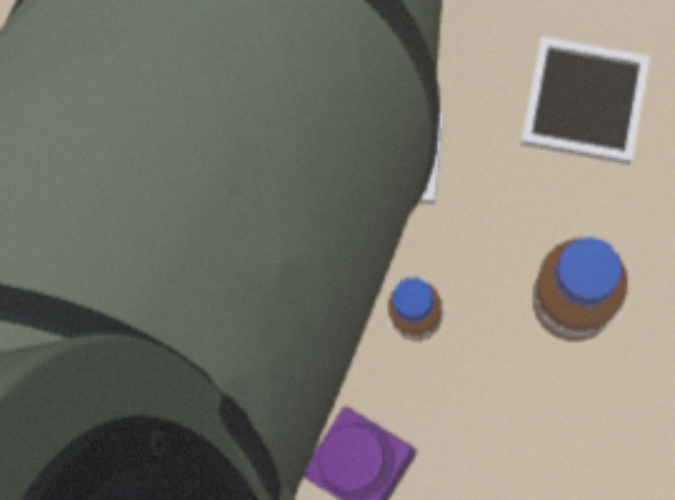

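>>> step_arm:
  series:
    - [[0,0,30],[0,0,0]]
    - [[0,0,70],[0,0,0]]
    - [[0,0,100],[0,0,0]]
    - [[0,0,120],[0,0,0]]
    - [[0,0,120],[0,0,0]]
    - [[0,0,120],[0,0,0]]

```text
time_s: 4.2
tool_pos: [0.5963, 0.0709, 0.1049]
tool_rot: [0.874, 0.485, 0.0, -0.0]
contact_force: [-0.2, 0.3, -0.8]
opening: 0.0287
grip_force: 59.3
```

```bash
python3 -c "
from h import *
go(.596,.0705,.082)
f=grab_frame('side'); cv2.imwrite('pics/p2.png',cv2.resize(f[130:330,250:490],None,fx=3,fy=3)[:,:,::-1])"
```

```text
shift [-0.5 -0.  22.9] turn [-0. -0. -0.] yaw now -0.557 q7 -0.45 pos [0.5963 0.0709 0.1049]
```

View pics/p2.png

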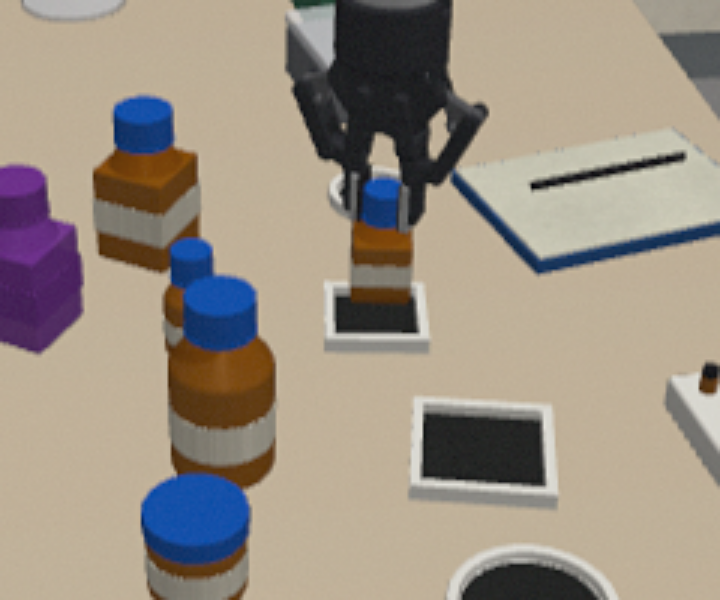

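square_small hangs centred and in line over its nest: bottle at (380,265) in the crop, nest at (375,315). Lowering gently.

>>> step_arm:
  series:
    - [[0,0,8],[0,0,0]]
    - [[0,0,14],[0,0,0]]
    - [[0,0,18],[0,0,0]]
    - [[0,0,21],[0,0,0]]
    - [[0,0,23],[0,0,0]]
    - [[0,0,25],[0,0,0]]
    - [[0,0,25],[0,0,0]]

```text
time_s: 4.95
tool_pos: [0.5965, 0.0704, 0.0796]
tool_rot: [0.875, 0.485, 0.0, -0.0]
contact_force: [-1.2, 0.6, 4.3]
opening: 0.0284
grip_force: 59.8
```

>>> step_arm:
  series:
    - [[0,0,0],[0,0,0]]
    - [[0,0,0],[0,0,0]]
    - [[0,0,0],[0,0,0]]
    - [[0,0,0],[0,0,0]]
    - [[0,0,-10],[0,0,0]]
    - [[0,0,-40],[0,0,0]]
    - [[0,0,-90],[0,0,0]]
    - [[0,0,-140],[0,0,0]]
  jaw: 0.65

```text
time_s: 5.75
tool_pos: [0.5959, 0.0701, 0.2213]
tool_rot: [0.875, 0.485, -0.0, 0.0]
contact_force: [0.8, 0.2, 0.2]
opening: 0.0557
grip_force: 0.0
```

```bash
python3 -c "
from h import *
go(.435,.189,.20,0)"
```

```text
shift [  15.6 -199.4   21.4] turn [-0.001  0.001 -0.558] yaw now -0.558 q7 -0.51 pos [0.5959 0.0701 0.2213]
```

>>> step_arm:
  series:
    - [[1,-15,0],[0,0,-0.05]]
    - [[4,-50,0],[0,0,-0.14]]
    - [[7,-85,0],[0,0,-0.23]]
    - [[9,-120,0],[0,0,-0.33]]
    - [[12,-155,0],[0,0,-0.43]]
    - [[14,-185,5],[0,0,-0.52]]
    - [[16,-199,15],[0,0,-0.558]]
    - [[16,-199,15],[0,0,-0.558]]
  jaw: 0.9

```text
time_s: 6.55
tool_pos: [0.4344, 0.1904, 0.2042]
tool_rot: [0.706, 0.708, -0.0, -0.0]
contact_force: [0.5, 0.0, 0.8]
opening: 0.0769
grip_force: 0.0
```

```bash
python3 -c "
from h import *
go(.435,.189,.113,0)
f=grab_frame('top'); cv2.imwrite('pics/p3.png',cv2.resize(f[130:330,130:400],None,fx=2.5,fy=2.5)[:,:,::-1])"
```

```text
shift [-1.5  0.6 91.2] turn [-0.001 -0.     0.003] yaw now 0.003 q7 -0.37 pos [0.4344 0.1904 0.2042]
```

View pics/p3.png

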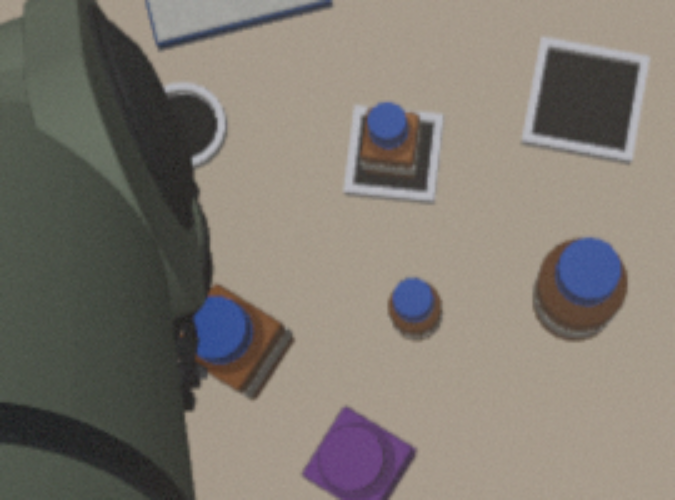

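square_small stands in its nest, in line, with its cap at (386,123) in the crop. The other bottles are untouched. Next is the square_large grasp.

>>> step_arm:
  series:
    - [[-1,0,25],[0,0,0]]
    - [[-1,0,55],[0,0,0]]
    - [[-1,0,78],[0,0,0]]
    - [[-1,0,90],[0,0,0]]
    - [[-1,0,90],[0,0,0]]

```text
time_s: 7.1
tool_pos: [0.4362, 0.1876, 0.1137]
tool_rot: [0.708, 0.707, -0.001, 0.0]
contact_force: [-0.2, 0.1, 1.4]
opening: 0.0767
grip_force: 0.0
```

>>> step_arm:
  series:
    - [[0,0,0],[0,0,0]]
    - [[0,0,0],[0,0,0]]
    - [[0,0,0],[0,0,0]]
    - [[0,0,0],[0,0,0]]
    - [[0,0,0],[0,0,0]]
    - [[0,0,0],[0,0,0]]
  jaw: 0

```text
time_s: 7.7
tool_pos: [0.4365, 0.1887, 0.1156]
tool_rot: [0.707, 0.707, 0.001, 0.0]
contact_force: [-2.9, -0.8, 11.5]
opening: 0.0433
grip_force: 59.1
```

```bash
python3 -c "
from h import *
f=cv2.GaussianBlur(grab_frame('top'),(3,3),0); H,S,V=cv2.split(cv2.cvtColor(f,cv2.COLOR_RGB2HSV))
for h in blobs((H>105)&(H<128)&(S>110),60): print(np.round(cen(h),1),ray('top',cen(h),.088).round(4),ray('top',cen(h),.13).round(4))
"
```

```text
[294.9 249. ] [0.4599 0.052  0.088 ] [0.4522 0.0504 0.13  ]
[421.1 256.2] [ 0.4419 -0.1801  0.088 ] [ 0.435  -0.1707  0.13  ]
[365.2 237.5] [ 0.4791 -0.0783  0.088 ] [ 0.4704 -0.0737  0.13  ]
[284.4 178.4] [0.596  0.0702 0.088 ] [0.5818 0.0677 0.13  ]
```

>>> step_arm:
  series:
    - [[0,0,-15],[0,0,0]]
    - [[0,0,-45],[0,0,0]]
    - [[0,0,-90],[0,0,0]]
    - [[0,0,-130],[0,0,0]]
    - [[0,0,-145],[0,0,0]]
    - [[-15,11,-145],[0,0,-0.02]]
    - [[-50,36,-145],[0,0,-0.06]]
    - [[-85,62,-145],[0,0,-0.11]]

```text
time_s: 8.55
tool_pos: [0.4985, 0.1029, 0.2604]
tool_rot: [0.666, 0.746, 0.001, 0.0]
contact_force: [0.8, 0.2, -1.8]
opening: 0.0434
grip_force: 61.9
```

>>> step_arm:
  series:
    - [[-36,26,0],[0,0,-0.05]]
    - [[-72,52,0],[0,0,-0.1]]
    - [[-108,78,0],[0,0,-0.15]]
    - [[-144,104,0],[0,0,-0.2]]
    - [[-175,127,0],[0,0,-0.24]]
    - [[-190,138,0],[0,0,-0.26]]
    - [[-190,138,0],[0,0,-0.26]]
    - [[-190,138,0],[0,0,-0.26]]

```text
time_s: 9.35
tool_pos: [0.6558, -0.0704, 0.2596]
tool_rot: [0.565, 0.825, 0.0, -0.0]
contact_force: [-0.8, 0.7, -2.0]
opening: 0.0435
grip_force: 62.0
```

```bash
python3 -c "
from h import *
print(ctrl.sense()['contact_force'],ctrl.sense()['opening'])
go(.640,-.090,.128,.37)"
```

```text
[-0.82620871  0.70637874 -2.02355082] 0.04351708301713294
shift [-12.6 -21.8 131.6] turn [-0.    -0.    -0.001] yaw now 0.369 q7 0.54 pos [ 0.6558 -0.0704  0.2596]
```

>>> step_arm:
  series:
    - [[-6,-11,10],[0,0,0]]
    - [[-13,-22,40],[0,0,0]]
    - [[-13,-22,80],[0,0,0]]
    - [[-13,-22,110],[0,0,0]]
    - [[-13,-22,122],[0,0,0]]
    - [[-13,-22,122],[0,0,0]]

```text
time_s: 9.95
tool_pos: [0.6396, -0.0895, 0.1367]
tool_rot: [0.565, 0.825, -0.0, -0.001]
contact_force: [0.5, -0.7, -1.2]
opening: 0.0433
grip_force: 62.0
```

```bash
python3 -c "
from h import *
go(.640,-.090,.1195,.37)
f=grab_frame('side'); cv2.imwrite('pics/p4.png',cv2.resize(f[160:360,250:490],None,fx=3,fy=3)[:,:,::-1])"
```

```text
shift [-0.6  0.3 17.2] turn [-0.002 -0.001  0.001] yaw now 0.371 q7 0.61 pos [ 0.6396 -0.0895  0.1367]
```

View pics/p4.png

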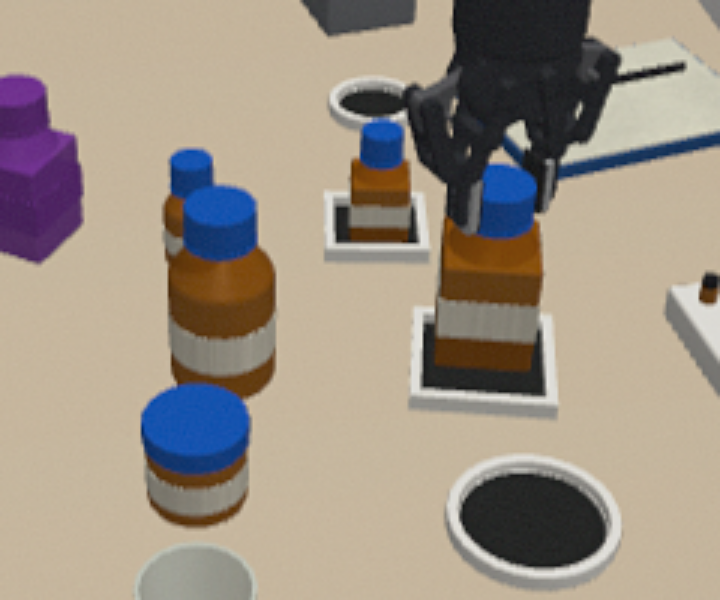

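square_large hangs in line above its nest (base at (485,365), nest centre about (484,362) in the crop). square_small sits flat in its own nest. Lowering, then releasing.

>>> step_arm:
  series:
    - [[0,0,6],[0,0,0]]
    - [[0,0,10],[0,0,0]]
    - [[0,0,13],[0,0,0]]
    - [[0,0,15],[0,0,0]]
    - [[0,0,17],[0,0,0]]
    - [[0,0,17],[0,0,0]]

```text
time_s: 10.6
tool_pos: [0.6401, -0.0904, 0.1201]
tool_rot: [0.565, 0.825, -0.0, -0.0]
contact_force: [-0.9, -0.1, -2.7]
opening: 0.0434
grip_force: 62.0
```

>>> step_arm:
  series:
    - [[0,0,1],[0,0,0]]
    - [[0,0,2],[0,0,0]]
    - [[0,0,2],[0,0,0]]

```text
time_s: 10.9
tool_pos: [0.6405, -0.091, 0.1197]
tool_rot: [0.565, 0.825, 0.0, 0.001]
contact_force: [-6.7, -1.8, 17.7]
opening: 0.0433
grip_force: 64.1
```

>>> step_arm:
  series:
    - [[0,0,-1],[0,0,0]]
    - [[0,0,-1],[0,0,0]]

```text
time_s: 11.1
tool_pos: [0.6404, -0.0906, 0.1198]
tool_rot: [0.565, 0.825, 0.0, 0.0]
contact_force: [-2.3, -1.4, 7.3]
opening: 0.0434
grip_force: 62.9
```

>>> step_arm:
  series:
    - [[0,0,0],[0,0,0]]
    - [[0,0,0],[0,0,0]]
    - [[0,0,0],[0,0,0]]
    - [[0,0,0],[0,0,0]]
    - [[0,0,-10],[0,0,0]]
    - [[0,0,-40],[0,0,0]]
    - [[0,0,-85],[0,0,0]]
    - [[0,0,-110],[0,0,0]]
  jaw: 0.9

```text
time_s: 11.9
tool_pos: [0.6409, -0.0908, 0.2332]
tool_rot: [0.565, 0.825, 0.001, 0.001]
contact_force: [-0.2, 0.1, -0.1]
opening: 0.0769
grip_force: 0.0
```

```bash
python3 -c "
from h import *
go(.4704,-.0737,.22,0)"
```

```text
shift [  77.6 -152.8   12.7] turn [0.003 0.001 0.37 ] yaw now 0.37 q7 0.59 pos [ 0.6409 -0.0908  0.2332]
```

>>> step_arm:
  series:
    - [[10,-20,0],[0,0,0]]
    - [[30,-60,0],[0,0,0]]
    - [[52,-102,0],[0,0,0]]
    - [[70,-138,6],[0,0,0]]
    - [[78,-153,12],[0,0,0]]
    - [[78,-153,12],[0,0,0]]
    - [[78,-153,12],[0,0,0]]

```text
time_s: 12.6
tool_pos: [0.4701, -0.073, 0.2181]
tool_rot: [0.565, 0.825, 0.001, 0.001]
contact_force: [0.7, -0.6, -0.6]
opening: 0.0766
grip_force: 0.0
```

```bash
python3 -c "
from h import *
go(.4704,-.0737,.122)"
```

```text
shift [-0.8 -0.1 96.1] turn [ 0.001  0.    -0.   ] yaw now 0.37 q7 0.55 pos [ 0.4701 -0.073   0.2181]
```

>>> step_arm:
  series:
    - [[-1,0,30],[0,0,0]]
    - [[-1,0,60],[0,0,0]]
    - [[-1,0,84],[0,0,0]]
    - [[-1,0,96],[0,0,0]]
    - [[-1,0,96],[0,0,0]]

```text
time_s: 13.1
tool_pos: [0.4698, -0.0741, 0.1204]
tool_rot: [0.565, 0.825, -0.001, -0.001]
contact_force: [0.7, 0.5, 1.2]
opening: 0.0766
grip_force: 0.0
```

>>> step_arm:
  series:
    - [[0,0,0],[0,0,0]]
    - [[0,0,0],[0,0,0]]
    - [[0,0,0],[0,0,0]]
    - [[0,0,0],[0,0,0]]
    - [[0,0,0],[0,0,0]]
    - [[0,0,0],[0,0,0]]
  jaw: 0

```text
time_s: 13.7
tool_pos: [0.4706, -0.074, 0.1226]
tool_rot: [0.565, 0.825, 0.001, 0.001]
contact_force: [1.0, -0.3, 9.6]
opening: 0.0432
grip_force: 59.5
```

```bash
python3 -c "
from h import *
go(.637,-.234,.28)"
```

```text
shift [-209.5   97.6 -157. ] turn [ 0.002  0.001 -0.   ] yaw now 0.37 q7 0.63 pos [ 0.4706 -0.074   0.1226]
```

>>> step_arm:
  series:
    - [[0,0,-15],[0,0,0]]
    - [[0,0,-45],[0,0,0]]
    - [[0,0,-90],[0,0,0]]
    - [[0,0,-130],[0,0,0]]
    - [[0,0,-145],[0,0,0]]

```text
time_s: 14.2
tool_pos: [0.4707, -0.0742, 0.2705]
tool_rot: [0.565, 0.825, 0.002, 0.002]
contact_force: [0.7, 0.0, -2.9]
opening: 0.0433
grip_force: 62.3
```

>>> step_arm:
  series:
    - [[-20,9,0],[0,0,0]]
    - [[-60,28,0],[0,0,0]]
    - [[-100,47,0],[0,0,0]]
    - [[-140,65,0],[0,0,0]]
    - [[-180,84,0],[0,0,0]]
    - [[-202,94,0],[0,0,0]]
    - [[-210,98,0],[0,0,0]]
    - [[-210,98,0],[0,0,0]]

```text
time_s: 15.0
tool_pos: [0.6371, -0.2349, 0.2663]
tool_rot: [0.565, 0.825, -0.0, -0.0]
contact_force: [0.1, 1.0, -3.1]
opening: 0.0433
grip_force: 62.2
```

```bash
python3 -c "
from h import *
go(.637,-.234,.1435)"
```

```text
shift [  0.9   0.3 122.8] turn [-0.  0.  0.] yaw now 0.369 q7 0.81 pos [ 0.6371 -0.2349  0.2663]
```

>>> step_arm:
  series:
    - [[1,0,30],[0,0,0]]
    - [[1,0,70],[0,0,0]]
    - [[1,0,105],[0,0,0]]
    - [[1,0,123],[0,0,0]]
    - [[1,0,123],[0,0,0]]
    - [[1,0,123],[0,0,0]]

```text
time_s: 15.6
tool_pos: [0.6367, -0.2328, 0.1446]
tool_rot: [0.565, 0.825, 0.0, 0.0]
contact_force: [-0.2, -0.1, -0.9]
opening: 0.0432
grip_force: 62.2
```

```bash
python3 -c "
from h import *
go(.637,-.234,.1266)
f=grab_frame('side'); cv2.imwrite('pics/p5.png',cv2.resize(f[160:400,250:490],None,fx=2.5,fy=2.5)[:,:,::-1])"
```

```text
shift [-1.2 -0.2 18. ] turn [ 0.001  0.    -0.   ] yaw now 0.371 q7 0.85 pos [ 0.6367 -0.2328  0.1446]
```

View pics/p5.png

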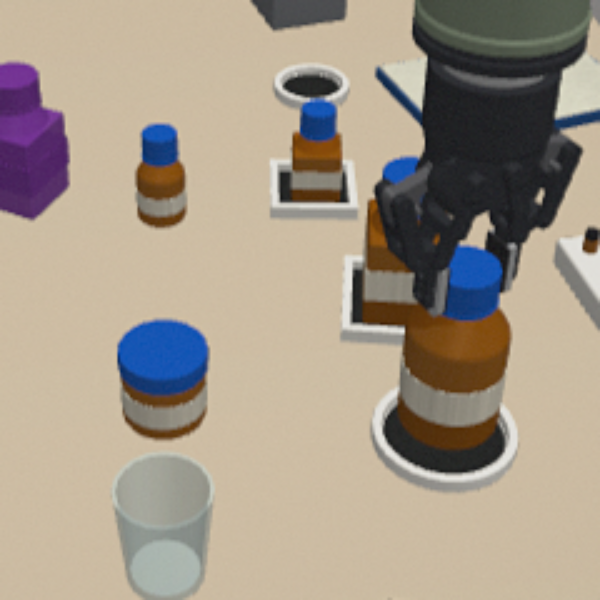

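round_large hangs over its nest (base about (450,430), nest (445,437) in the crop). square_large stands upright in its nest, and the jar and beaker are untouched. Lowering.

>>> step_arm:
  series:
    - [[-1,0,6],[0,0,0]]
    - [[-1,0,10],[0,0,0]]
    - [[-1,0,13],[0,0,0]]
    - [[-1,0,15],[0,0,0]]
    - [[-1,0,17],[0,0,0]]
    - [[-1,0,18],[0,0,0]]
    - [[-1,0,18],[0,0,0]]

```text
time_s: 16.35
tool_pos: [0.6374, -0.2346, 0.1267]
tool_rot: [0.565, 0.825, 0.0, 0.001]
contact_force: [-4.7, 3.0, 15.9]
opening: 0.0436
grip_force: 64.1
```

>>> step_arm:
  series:
    - [[0,0,-1],[0,0,0]]
    - [[0,0,-1],[0,0,0]]

```text
time_s: 16.55
tool_pos: [0.6372, -0.2345, 0.1267]
tool_rot: [0.565, 0.825, 0.0, 0.0]
contact_force: [-0.7, 0.2, 5.5]
opening: 0.0435
grip_force: 63.0
```

>>> step_arm:
  series:
    - [[0,0,0],[0,0,0]]
    - [[0,0,0],[0,0,0]]
    - [[0,0,0],[0,0,0]]
    - [[0,0,0],[0,0,0]]
    - [[0,0,-10],[0,0,0]]
    - [[0,0,-40],[0,0,0]]
    - [[0,0,-85],[0,0,0]]
    - [[0,0,-100],[0,0,0]]
  jaw: 0.9

```text
time_s: 17.35
tool_pos: [0.6382, -0.2352, 0.2314]
tool_rot: [0.565, 0.825, 0.001, 0.003]
contact_force: [0.5, 0.6, -0.1]
opening: 0.0768
grip_force: 0.0
```

```bash
python3 -c "
from h import *
go(.4606,.0522,.22)"
```

```text
shift [332.2 -61.9  10. ] turn [ 0.004  0.004 -0.   ] yaw now 0.37 q7 0.83 pos [ 0.6382 -0.2352  0.2314]
```

>>> step_arm:
  series:
    - [[30,-6,0],[0,0,0]]
    - [[75,-14,0],[0,0,0]]
    - [[122,-23,0],[0,0,0]]
    - [[169,-32,0],[0,0,0]]
    - [[216,-41,0],[0,0,0]]
    - [[263,-50,0],[0,0,0]]
    - [[305,-58,0],[0,0,0]]
    - [[332,-62,5],[0,0,0]]
  jaw: 0.65

```text
time_s: 18.15
tool_pos: [0.4578, 0.0551, 0.2222]
tool_rot: [0.564, 0.826, 0.001, 0.0]
contact_force: [1.5, 0.0, -0.0]
opening: 0.0555
grip_force: 0.0
```

>>> step_arm:
  series:
    - [[0,0,10],[0,0,0]]
    - [[0,0,10],[0,0,0]]

```text
time_s: 18.35
tool_pos: [0.4589, 0.053, 0.211]
tool_rot: [0.565, 0.825, -0.0, -0.0]
contact_force: [-0.3, -0.3, 0.4]
opening: 0.0557
grip_force: 0.0
```

```bash
python3 -c "
from h import *
go(.4606,.0522,.077)"
```

```text
shift [ -1.4   1.4 134. ] turn [-0. -0. -0.] yaw now 0.371 q7 0.29 pos [0.4589 0.053  0.211 ]
```

>>> step_arm:
  series:
    - [[-1,1,35],[0,0,0]]
    - [[-1,1,75],[0,0,0]]
    - [[-1,1,105],[0,0,0]]
    - [[-1,1,125],[0,0,0]]
    - [[-1,1,133],[0,0,0]]
    - [[-1,1,133],[0,0,0]]

```text
time_s: 18.95
tool_pos: [0.4606, 0.0513, 0.0779]
tool_rot: [0.566, 0.825, -0.001, -0.0]
contact_force: [-0.7, 0.6, -0.1]
opening: 0.0554
grip_force: 0.0
```

>>> step_arm:
  series:
    - [[0,0,0],[0,0,0]]
    - [[0,0,0],[0,0,0]]
    - [[0,0,0],[0,0,0]]
    - [[0,0,0],[0,0,0]]
    - [[0,0,0],[0,0,0]]
    - [[0,0,0],[0,0,0]]
  jaw: 0

```text
time_s: 19.55
tool_pos: [0.4613, 0.0523, 0.0795]
tool_rot: [0.565, 0.825, 0.001, 0.001]
contact_force: [-1.1, -2.1, 7.9]
opening: 0.0281
grip_force: 58.5
```

```bash
python3 -c "
from h import *
go(.622,.243,.22)"
```

```text
shift [ 119.6  219.1 -140. ] turn [ 0.002  0.    -0.   ] yaw now 0.37 q7 0.41 pos [0.4613 0.0523 0.0795]
```

>>> step_arm:
  series:
    - [[0,0,-15],[0,0,0]]
    - [[0,0,-45],[0,0,0]]
    - [[0,0,-90],[0,0,0]]
    - [[0,0,-130],[0,0,0]]
    - [[0,0,-140],[0,0,0]]

```text
time_s: 20.05
tool_pos: [0.4619, 0.0524, 0.2228]
tool_rot: [0.565, 0.825, 0.003, 0.002]
contact_force: [-0.2, -0.2, -1.8]
opening: 0.028
grip_force: 59.5
```

>>> step_arm:
  series:
    - [[10,18,0],[0,0,0]]
    - [[30,55,0],[0,0,0]]
    - [[50,92,0],[0,0,0]]
    - [[70,128,0],[0,0,0]]
    - [[90,165,0],[0,0,0]]
    - [[110,201,0],[0,0,0]]
    - [[120,219,0],[0,0,0]]
    - [[120,219,0],[0,0,0]]

```text
time_s: 20.85
tool_pos: [0.6218, 0.246, 0.2177]
tool_rot: [0.564, 0.826, 0.0, -0.0]
contact_force: [-1.6, -0.1, -1.0]
opening: 0.0282
grip_force: 59.5
```

```bash
python3 -c "
from h import *
go(.622,.243,.1015)"
```

```text
shift [ -2.9  -0.9 116.2] turn [ 0. -0.  0.] yaw now 0.373 q7 0.09 pos [0.6218 0.246  0.2177]
```

>>> step_arm:
  series:
    - [[0,0,30],[0,0,0]]
    - [[0,0,70],[0,0,0]]
    - [[0,0,100],[0,0,0]]
    - [[0,0,114],[0,0,0]]
    - [[0,0,114],[0,0,0]]
    - [[0,0,114],[0,0,0]]

```text
time_s: 21.45
tool_pos: [0.6218, 0.2432, 0.1057]
tool_rot: [0.565, 0.825, 0.001, 0.0]
contact_force: [-0.6, 0.2, -0.8]
opening: 0.0282
grip_force: 59.5
```

```bash
python3 -c "
from h import *
go(.622,.243,.0835)
f=grab_frame('side'); cv2.imwrite('pics/p6.png',cv2.resize(f[120:360,250:490],None,fx=2.5,fy=2.5)[:,:,::-1])"
```

```text
shift [-0.2  0.  22.2] turn [ 0.001  0.    -0.   ] yaw now 0.37 q7 0.12 pos [0.6218 0.2432 0.1057]
```

View pics/p6.png

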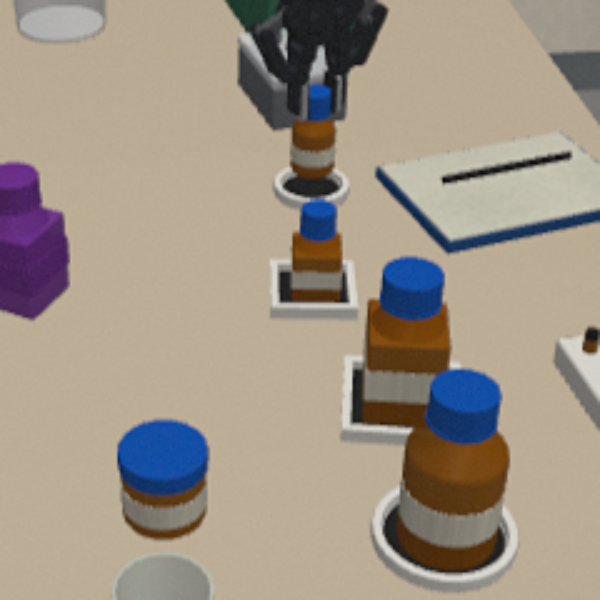

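round_small hangs over its nest (base about (312,177), nest (312,185)). The three placed bottles stand upright in theirs. Lowering.

>>> step_arm:
  series:
    - [[0,0,8],[0,0,0]]
    - [[0,0,14],[0,0,0]]
    - [[0,0,18],[0,0,0]]
    - [[0,0,20],[0,0,0]]
    - [[0,0,22],[0,0,0]]
    - [[0,0,22],[0,0,0]]

```text
time_s: 22.1
tool_pos: [0.6214, 0.2433, 0.0836]
tool_rot: [0.565, 0.825, 0.0, -0.0]
contact_force: [-7.7, -1.7, 20.6]
opening: 0.0285
grip_force: 61.7
```

>>> step_arm:
  series:
    - [[0,0,-1.5],[0,0,0]]
    - [[0,0,-1.5],[0,0,0]]

```text
time_s: 22.3
tool_pos: [0.6214, 0.2434, 0.084]
tool_rot: [0.565, 0.825, 0.0, 0.0]
contact_force: [1.1, -0.1, -0.7]
opening: 0.0281
grip_force: 59.5
```

>>> step_arm:
  series:
    - [[0,0,0],[0,0,0]]
    - [[0,0,0],[0,0,0]]
    - [[0,0,0],[0,0,0]]
    - [[0,0,0],[0,0,0]]
    - [[0,0,-10],[0,0,0]]
    - [[0,0,-40],[0,0,0]]
    - [[0,0,-90],[0,0,0]]
    - [[0,0,-130],[0,0,0]]
  jaw: 0.65

```text
time_s: 23.1
tool_pos: [0.6215, 0.2431, 0.2169]
tool_rot: [0.565, 0.825, 0.0, 0.0]
contact_force: [0.4, 1.0, -0.2]
opening: 0.0556
grip_force: 0.0
```

```bash
python3 -c "
from h import *
go(.4,.4,.25)"
```

```text
shift [ 226.3 -149.8  -33.3] turn [ 0.001  0.    -0.   ] yaw now 0.37 q7 0.09 pos [0.6215 0.2431 0.2169]
```

>>> step_arm:
  series:
    - [[30,-20,-10],[0,0,0]]
    - [[65,-43,-30],[0,0,0]]
    - [[105,-70,-33],[0,0,0]]
    - [[145,-96,-33],[0,0,0]]
    - [[185,-122,-33],[0,0,0]]
    - [[215,-142,-33],[0,0,0]]
    - [[226,-150,-33],[0,0,0]]
    - [[226,-150,-33],[0,0,0]]

```text
time_s: 23.9
tool_pos: [0.3982, 0.4011, 0.2474]
tool_rot: [0.564, 0.826, 0.0, -0.0]
contact_force: [0.8, 0.4, 0.1]
opening: 0.056
grip_force: 0.0
```

```bash
python3 -c "
from h import *
g=grab_frame('top'); cv2.imwrite('pics/p7.png',cv2.resize(g[120:300,150:530],None,fx=2,fy=2)[:,:,::-1])
f=cv2.GaussianBlur(g,(3,3),0); H,S,V=cv2.split(cv2.cvtColor(f,cv2.COLOR_RGB2HSV))
for h in blobs((H>105)&(H<128)&(S>110),60): print(np.round(cen(h),1),[ray('top',cen(h),z)[:2].round(4) for z in (.06,.088,.126,.134)])
"
```

```text
[421.1 256.2] [array([ 0.4464, -0.1864]), array([ 0.4419, -0.1801]), array([ 0.4357, -0.1716]), array([ 0.4343, -0.1698])]
[284.4 178.3] [array([0.6055, 0.0719]), array([0.596 , 0.0702]), array([0.5832, 0.0679]), array([0.5805, 0.0674])]
[192.9 167.4] [array([0.6309, 0.25  ]), array([0.6206, 0.2429]), array([0.6067, 0.2332]), array([0.6038, 0.2311])]
[370.  148.7] [array([ 0.6639, -0.0978]), array([ 0.6527, -0.0943]), array([ 0.6374, -0.0895]), array([ 0.6341, -0.0885])]
[449.4 145.8] [array([ 0.6676, -0.256 ]), array([ 0.6562, -0.2476]), array([ 0.6407, -0.2362]), array([ 0.6375, -0.2338])]
```

View pics/p7.png

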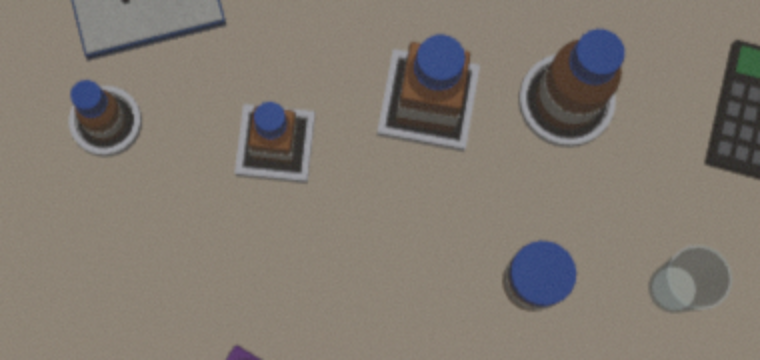

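All four bottles sit upright in their nests: crop pixels (95,120), (273,140), (430,95) and (568,100). The caps are within about 3 mm of the nest centres, the squares are in line, and the jar (543,273) and beaker have not moved. Handing in.

```bash
python3 -c "
from cell import ctrl
print(ctrl.close_job())"
```

```text
the job is handed in; nothing more can be done
None
```

I put all four bottles in their own nests and handed the job in at about 24 s: they stand upright, about 3 mm or less off centre, the square ones in line, and the jar and beaker unmoved; the hand-in returned no pass or fail.

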